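# Pack the window-cleaning kit into its caddy

## Robot

A 6-joint arm with a two-finger parallel gripper is mounted at the origin on the work surface. World frame = base frame: x ahead of the robot, y to its left, z up, the work surface at z = 0. Lengths are in m, angles in rad, forces in N, time in s.
With the tool pointing down it reaches from about 0.25 to 0.725 m from the base axis. Payload 9.7 kg.
Tool frame: the origin (TCP) lies between the finger pads, 19 mm behind the fingertips; this is the grasp point; y points along the fingers, z is the direction in which the jaws open and shut, and the axes are right-handed (so a half turn about y gives the same grasp; the last joint's range is limited). The gripper opens to 85 mm and grips with 20 to 120 N. Pads are 22 mm wide; open, the fingers measure 114 mm over their backs; the gripper's body (76 mm by 85 mm) begins 54 mm behind the grasp point. The pads swing forward as they close: fully open they stand 13 mm farther back than shut.
Start: joints at [-1.306, 0.087, 0.176, 1.66, 0, 1.571], TCP at [0.144, -0.531, 0.25] pointing down, gripper open.
Joint ranges: [-3.13, 3.13], [-0.85, 1.81], [-1.15, 1.24], [-2.2, 2.28], [-1.44, 1.52], [-3.14, 3.14]. Speed limits (rad/s): [2.22, 2.22, 2.57, 3.14, 3.14, 3.14].

## Interface

Orientations are given as a rotation vector (axis times angle).
In Python, from bench import monitor, eyes, robot gives the robot as it stands.
- The arm moves only by the tool drive_tool, never from a script. Its argument "deltas" is a list that holds one entry, the list of rows, each a list of 7 numbers: the shift along the tool's x, y, z in mm, then the turn, a rotation vector about the tool's x, y, z in degrees, then the opening in per cent of the stroke, from 0 (shut) to 100 (fully open). In form: [[[x, y, z, ax, ay, az, hand], ...]]. A call has 1 to 8 rows; each row shifts and turns the pose as measured when the row begins, along the tool's axes as they then stand; what a row does not reach is not made up. A row lasts 1/10 s, in which the tool goes at most 50 mm and 8.59 degrees, less where a joint would pass 70% of its speed; a pose out of reach is approached as far as the arm can. A call is refused whole if a number of a shift passes 50 or a number of a turn 8.59, either way. A call with a gripper value outside its range is refused whole. The fingers move at their own pace and stop on an object; the grip force is fixed at half the most. Time passes only in rows, so rows that do not move let the fingers close. It gives the time, the measured TCP pose, the force and the opening at its end, in the units of the state.
- monitor.state(): the state, without advancing time (a new reading comes with each control period).
- eyes.capture(name): name is "side" or "top" or "wrist"; returns a dict with "img" (420x560x3 uint8, red, green, blue), "fx", "fy", "cx", "cy" (pixels), "dist_coeffs" ([k1, k2, p1, p2, k3] as OpenCV has them; the pictures are not rectified), "T" (4x4, takes a point from camera to world coordinates); the wrist camera has in their place "T_tool_cam" (4x4, takes a point from camera to tool coordinates, whose origin is the TCP and whose axes are the tool frame's). Camera axes: x right, y down, z forward; pixel columns grow to the right and rows downward; lengths in m; the calibration is good to about 2 mm. A picture is of the moment at which its call begins: read the wrist's pose just before it. There is no depth.
- robot.job_done(): hands the job in, once; it reports no verdict.
The state is a dict: "t": time; "joints": joint angles; "dq": joint speeds; "effort": joint torques, N m; "eef_pos": TCP position; "orientation": TCP orientation; "ft_force": force on the tool from outside, world axes, zero at the start; "torque": the same for the moment, N m; "width": opening from 0.0 (shut) to 1.0 (fully open).
Only numpy, scipy, OpenCV 4.12 (cv2) and the standard library are available. Lean on these libraries where they do the work, as an engineer would, in place of code of your own. Each camera call takes 0.05 s, during which the arm holds its last target. There are 200 camera calls.

## Task

The windows are done: pack the window-cleaning kit back into the blue caddy, one thing to a bay and all of them down on the caddy's floor. Stand the lavender spray bottle and the white tub with the purple lid in the two short bays, keeping them upright all the way, and lay the all-black scraper (flat) and the green-backed scrubbing brush (bristles down) lengthwise in the two long bays. Leave the look-alikes, the orange spray bottle and the wooden-handled scraper, where they are.

Things in the scene. Friction and masses are not known exactly. Their poses are not given: they have to be found in the camera images.
- caddy: Blue open caddy, loose (0.8 kg), any way round. Outside 250 (own x) x 196 (y) mm, walls 40 high, 4 thick; floor 4 thick; divider tops at 32. Origin: centre of underside, z up. Two long bays, inside 160 (x) x 92 (y) mm, centred at x = -41, y = +48 and -48 mm; two short bays, 78 (x) x 92 (y) mm, centred at x = +82, y = +48 and -48 mm.
- lavender_bottle: Lavender-coloured spray bottle with a white press button, to be packed. Body 42 mm in diameter up to 88 mm, then a shoulder, 27 mm collar and 17 mm press button; 125 mm high over all. Stands upright; origin at the centre of its underside, z up. Grip the top of the body with the TCP 80 to 88 mm above the underside (lower, the button meets the palm). About 0.14 kg.
- tub: Round white tub with a purple lid, to be packed. 44 mm in diameter, 70 mm high (lid from 52 mm up). Standing upright; origin at the centre of its underside, z up. About 0.13 kg.
- black_scraper: Scraper of hard black silicone, black all over, to be packed. Lies flat, 140 mm long along its own x. Handle 24 mm wide, 20 mm thick from x = -70 to +15 mm; neck; blade 56 mm wide, 8 mm thick from x = +20 to +70 mm. Origin on its underside, midway along it, near the centre of mass; z up. About 0.08 kg.
- green_brush: Scrubbing brush with a green back and white bristles, to be packed. Bristles down. Back 115 mm long (along its own x axis), 42 mm wide, 27 to 44 mm above the shelf; the stiff rigid bristle block below it is 104 x 34 mm. Origin at the centre of the bristles' underside, z up. About 0.10 kg.
- orange_bottle: Look-alike to be left alone: the same bottle in orange. Body 42 mm in diameter up to 88 mm, then a shoulder, 27 mm collar and 17 mm press button; 125 mm high over all. Stands upright; origin at the centre of its underside, z up. 
- wood_scraper: Look-alike to be left alone: scraper of the same shape with a wooden handle and a steel blade. Lies flat, 140 mm long along its own x. Handle 24 mm wide, 20 mm thick from x = -70 to +15 mm; neck; blade 56 mm wide, 8 mm thick from x = +20 to +70 mm. Origin on its underside, midway along it, near the centre of mass; z up. 
There are look-alikes about, which are no part of the job. Leave any pink look-alike of the green_brush alone. What is shaped like the black_scraper but red is not meant.

How it is judged:
By the outcome, as a careful person would: the job done as asked, in the order asked, and still so for the second after the job is handed in, with the robot touching nothing.
It also fails if it takes over 109 s, if anything falls off the work surface, if the arm or the gripper's body presses on something with over 40 N, if the wrist force passes 120 N, or if a joint passes its speed limit or range.

## Working session

There is one attempt and no reset: what is moved stays moved. The work goes in short steps, Python scripts to look and compute and a tool call to move; the robot and the scene stay as the last step left them, time stands still between calls to the robot, and variables do not carry over. Pictures are saved under pics/ and viewed, about 12 in all and at most 16, crops included, and the job is handed in when it is done.

Besides the shell and the picture viewer there is one more tool, called after ">>>" in YAML: its name, and indented under it one key for each argument. drive_tool: Moves the arm, as the interface text tells. Its arguments: {"type":"object","properties":{"deltas":{"type":"array"}},"required":["deltas"]}

```bash
ls; mkdir -p pics; python3 - <<'E'
from bench import monitor, eyes, robot
import cv2,pickle
s=monitor.state(); print(s)
for n in ("top","side"):
    d=eyes.capture(n); pickle.dump(d,open(f"pics/{n}0.pkl","wb"))
    cv2.imwrite(f"pics/{n}0.png",cv2.resize(d["img"][:,:,::-1],(800,600),interpolation=cv2.INTER_CUBIC))
    print(n,d["fx"],d["fy"],d["cx"],d["cy"],d["dist_coeffs"],d["T"])
d=eyes.capture("wrist");print(d["T_tool_cam"],d["fx"],d["cx"],d["cy"],d["dist_coeffs"])
E
```

```text
pics
{'t': 0.0, 'joints': array([-1.30600383e+00,  8.74803003e-02,  1.75148736e-01,  1.65977015e+00,
        8.15720783e-06,  1.57079887e+00]), 'dq': array([-0.00066338, -0.00105664, -0.00126443,  0.00109373, -0.00150969,
        0.00108385]), 'effort': array([-1.17470539e-03, -5.20390248e+01,  4.64798498e+01,  1.63979887e-02,
        2.33304951e-05,  2.90716102e-06]), 'eef_pos': array([ 0.14389348, -0.53065109,  0.24927941]), 'orientation': array([-0.2771887 ,  2.08146744, -2.07874983]), 'ft_force': array([ 0.65914612, -0.28512335,  0.03263325]), 'torque': array([-0.04470075, -0.06587143,  0.02543695]), 'width': 0.9968182288933497}
top 409.2495448549228 409.2495448549228 276.8324494367262 210.72380692809145 [-0.03722317  0.          0.          0.          0.        ] [[ 0.03017751 -0.99400256  0.10511054  0.45175076]
 [-0.99923616 -0.03261295 -0.0215287   0.12741181]
 [ 0.02482755 -0.10438057 -0.99422748  1.25516962]
 [ 0.          0.          0.          1.        ]]
side 425.12461645695856 425.12461645695856 275.54403855479717 215.37655419706863 [-0.07644168  0.          0.          0.          0.        ] [[-0.91771949 -0.26826795  0.29295604  0.26201277]
 [-0.39703738  0.64239018 -0.65551215  0.85285645]
 [-0.01233918 -0.71789077 -0.69604639  0.81133845]
 [ 0.          0.          0.          1.        ]]
[[ 6.74217629e-04  9.60710767e-01  2.77550659e-01 -7.00463471e-02]
 [-9.03482998e-04 -2.77550024e-01  9.60710762e-01 -1.23673520e-01]
 [ 9.99999365e-01 -8.98490433e-04  6.80856725e-04 -9.68349676e-04]
 [ 0.00000000e+00  0.00000000e+00  0.00000000e+00  1.00000000e+00]] 289.0809284525663 279.9965398131046 211.5131990020478 [0.00508335 0.         0.         0.         0.        ]
```

View pics/top0.png

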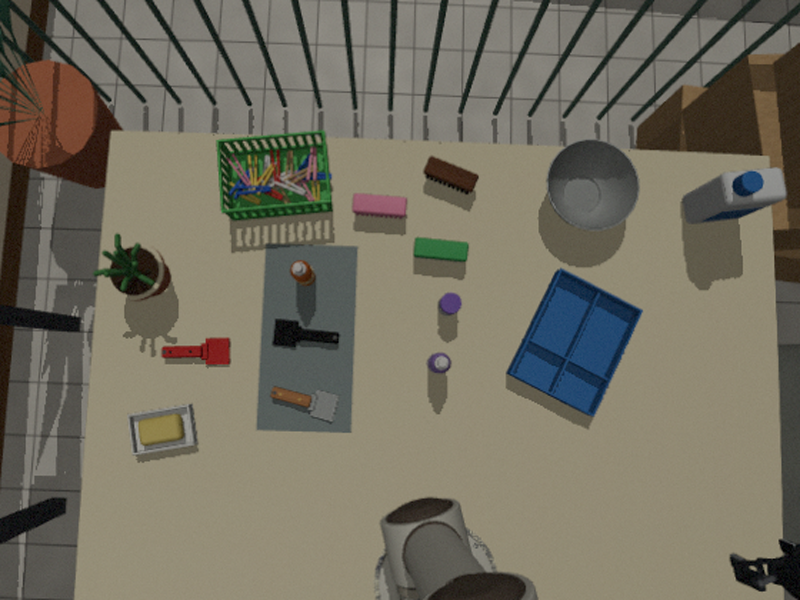

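View pics/side0.png

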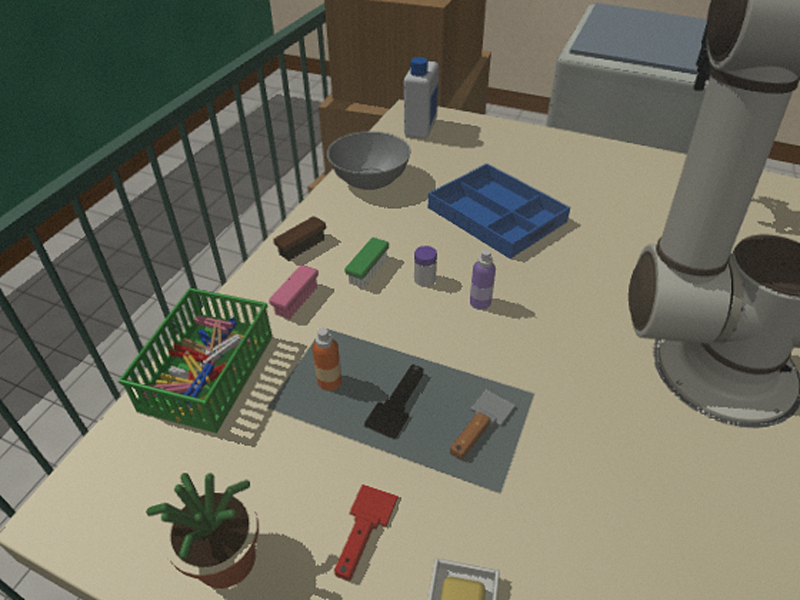

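```bash
cat > h.py <<'E'
import numpy as np, cv2, pickle
from scipy.spatial.transform import Rotation as R
from bench import monitor, eyes
def ray(d,uv,T=None):
    K=np.array([[d["fx"],0,d["cx"]],[0,d["fy"],d["cy"]],[0,0,1]])
    p=cv2.undistortPoints(np.array([[uv]],float),K,np.array(d["dist_coeffs"],float))[0,0]
    T=d["T"] if T is None else T
    return T[:3,3],T[:3,:3]@np.r_[p,1]
def at(d,uv,z,T=None):
    o,r=ray(d,uv,T); return o+r*(z-o[2])/r[2]
def toolT(s):
    T=np.eye(4);T[:3,:3]=R.from_rotvec(s["orientation"]).as_matrix();T[:3,3]=s["eef_pos"];return T
def go(x,y,z,yaw=None):
    """tool-frame delta to a world point; yaw = wanted world direction (deg) of the jaw axis (mod 180)"""
    s=monitor.state();T=toolT(s);M=T[:3,:3]
    d=M.T@(np.array([x,y,z])-s["eef_pos"])*1000
    jz=np.degrees(np.arctan2(M[1,2],M[0,2])); tx=np.degrees(np.arctan2(M[1,0],M[0,0]))
    # tilt correction: bring tool y onto -z
    c=M.T@np.cross(M[:,1],[0,0,-1]);
    print("t%.1f pos"%s["t"],s["eef_pos"].round(4),"w%.3f"%s["width"],"F",s["ft_force"].round(1),"j6 %.2f"%s["joints"][5],"jaw %.1f toolx %.1f"%(jz,tx))
    print(" tool delta mm",d.round(1),"tilt deg",np.degrees(c).round(2),end=" ")
    if yaw is not None:
        dy=(yaw-jz+90)%180-90; print("turn about y:",(-dy).round(1),"or",(-(dy-np.sign(dy)*180)).round(1),end="")
    print()
def wrist(name,scale=1.4):
    s=monitor.state();d=eyes.capture("wrist");d["T"]=toolT(s)@d["T_tool_cam"]
    pickle.dump(d,open(f"pics/{name}.pkl","wb"))
    cv2.imwrite(f"pics/{name}.png",cv2.resize(d["img"][:,:,::-1],None,fx=scale,fy=scale,interpolation=cv2.INTER_CUBIC))
def cap(name,cam,box=None,scale=1.4):
    d=eyes.capture(cam);pickle.dump(d,open(f"pics/{name}.pkl","wb"))
    i=d["img"][:,:,::-1]
    if box: i=i[box[1]:box[3],box[0]:box[2]]
    cv2.imwrite(f"pics/{name}.png",cv2.resize(i,None,fx=scale,fy=scale,interpolation=cv2.INTER_CUBIC))
E
python3 - <<'E'
import pickle,cv2
d=pickle.load(open("pics/top0.pkl","rb"));i=d["img"][154:304,180:455,::-1]
cv2.imwrite("pics/crop0.png",cv2.resize(i,None,fx=2.9,fy=2.9,interpolation=cv2.INTER_CUBIC))
from h import *
go(0.4,0,.25,0)
E
```

```text
t0.1 pos [ 0.1439 -0.5307  0.2494] w1.002 F [0.3 0.3 0.4] j6 1.57 jaw -74.8 toolx -164.8
 tool delta mm [-3.860e+02 -1.000e-01 -4.452e+02] tilt deg [ 0.06 -0.   -0.  ] turn about y: -74.8 or 105.2
```

View pics/crop0.png

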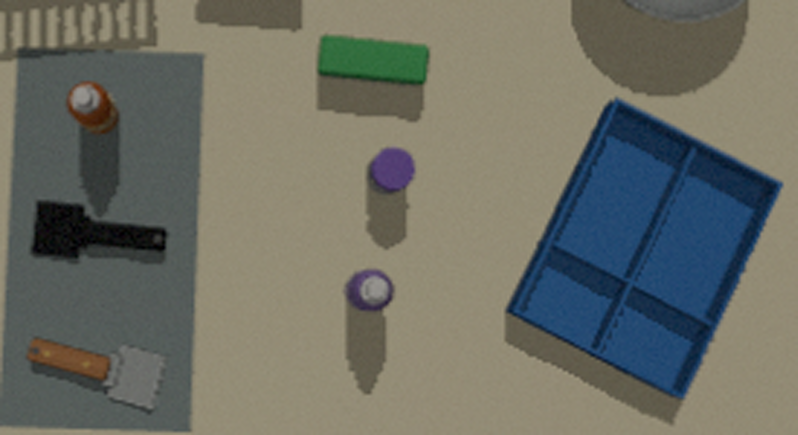

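```bash
cat > m.py <<'E'
from h import *
d=pickle.load(open("pics/top0.pkl","rb"))
P=lambda u,v,z:at(d,(180+u/2.9-.5+.5/2.9,154+v/2.9-.5+.5/2.9),z)
print("tub",P(391,169,.07)); print("bottle",P(374,290,.125),P(370,290,.088))
b=np.array([P(*p,.044) for p in [(320,36),(428,45),(426,83),(320,74)]]);print("brush",b.mean(0),np.linalg.norm(b[1]-b[0]),np.linalg.norm(b[2]-b[1]),"ang",np.degrees(np.arctan2(*(b[0]+b[3]-b[1]-b[2])[[1,0]])))
e=P(166,239,.015);bl=P(34,229,.006);print("scraper",(e+bl)/2,np.linalg.norm(e-bl),"ang",np.degrees(np.arctan2(*(bl-e)[[1,0]])))
c=np.array([P(*p,.04) for p in [(508,312),(682,397),(781,184),(613,100)]]);o=c.mean(0)
print("caddy",o,[np.linalg.norm(c[i]-c[i-1]).round(4) for i in range(4)])
ax=(c[0]+c[1]-c[2]-c[3]);a=np.arctan2(ax[1],ax[0]);ay=c[1]+c[2]-c[0]-c[3];print("ang",np.degrees(a),"check y",np.degrees(np.arctan2(ay[1],ay[0])))
for n,x,y in [("S+",82,48),("S-",82,-48),("L+",-41,48),("L-",-41,-48)]:
    p=o[:2]+np.array([x*np.cos(a)-y*np.sin(a),x*np.sin(a)+y*np.cos(a)])/1000;print(n,p.round(4),np.hypot(*p).round(3))
E
python3 m.py
```

```text
tub [ 0.57706229 -0.00830507  0.07      ]
bottle [0.45521541 0.0117653  0.125     ] [0.45521242 0.01191104 0.088     ]
brush [0.69357168 0.00919713 0.044     ] 0.11296888823091578 0.04021314253874113 ang 87.16395414825129
scraper [0.50507181 0.28853158 0.0105    ] 0.1397917393208281 ang 87.36309183408228
caddy [ 0.50771176 -0.27886498  0.04      ] [np.float64(0.2483), np.float64(0.1982), np.float64(0.2463), np.float64(0.1965)]
ang 154.3048073854857 check y -114.57483295904633
S+ [ 0.413  -0.2866] 0.503
S- [ 0.4546 -0.2001] 0.497
L+ [ 0.5238 -0.3399] 0.624
L- [ 0.5655 -0.2534] 0.62
```

>>> drive_tool:
  deltas:
    - [[-34, 0, -34, 0, 0, 0, 100], [-34, 0, -34, 0, 0, 0, 100], [-34, 0, -34, 0, 0, 0, 100], [-34, 0, -34, 0, 0, 0, 100], [-34, 0, -34, 0, 0, 0, 100], [-34, 0, -34, 0, 0, 0, 100], [-34, 0, -34, 0, 0, 0, 100], [-34, 0, -34, 0, 0, 0, 100]]

```text
t: 0.95
eef_pos: [0.3382, -0.1893, 0.2458]
orientation: [-0.268, 2.092, -2.081]
ft_force: [0.4, -1.4, -0.4]
width: 0.999
```

>>> drive_tool:
  deltas:
    - [[0, 0, 0, 0, -8.5, 0, 100], [0, 0, 0, 0, -8.5, 0, 100], [0, 0, 0, 0, -8.5, 0, 100], [0, 0, 0, 0, -8.5, 0, 100], [0, 0, 0, 0, -8.5, 0, 100], [0, 0, 0, 0, -8.5, 0, 100], [0, 0, 0, 0, 0, 0, 100]]

```text
t: 1.65
eef_pos: [0.3411, -0.1813, 0.2451]
orientation: [-0.985, 1.51, -1.497]
ft_force: [0.4, 0.1, -0.1]
width: 1.003
```

```bash
python3 -c "
from h import *
go(.455,.012,.25,-25)"
```

```text
t1.6 pos [ 0.3411 -0.1813  0.2451] w1.003 F [ 0.4  0.1 -0.1] j6 1.49 jaw -23.5 toolx -113.5
 tool delta mm [-222.7   -3.8   27.5] tilt deg [ 0.27  0.   -0.31] turn about y: 1.5 or -178.5
```

>>> drive_tool:
  deltas:
    - [[-45, 0, 5.5, 0, 0, 0, 100], [-45, 0, 5.5, 0, 0, 0, 100], [-45, 0, 5.5, 0, 0, 0, 100], [-45, 0, 5.5, 0, 0, 0, 100], [-42, 0, 5.5, 0, 0, 0, 100], [0, 0, 0, 0.3, 0, -0.3, 100]]

```text
t: 2.25
eef_pos: [0.4604, 0.0149, 0.2451]
orientation: [-0.963, 1.53, -1.532]
ft_force: [0.2, -0.6, -0.4]
width: 1.001
```

```bash
python3 -c "
from h import *
go(.455,.012,.25,-25)
wrist('w1')"
```

```text
t2.2 pos [0.4604 0.0149 0.2451] w1.001 F [ 0.2 -0.6 -0.4] j6 2.05 jaw -25.7 toolx -115.7
 tool delta mm [ 5.  -4.9 -3.6] tilt deg [-0.06 -0.    0.03] turn about y: -0.7 or 179.3
```

View pics/w1.png

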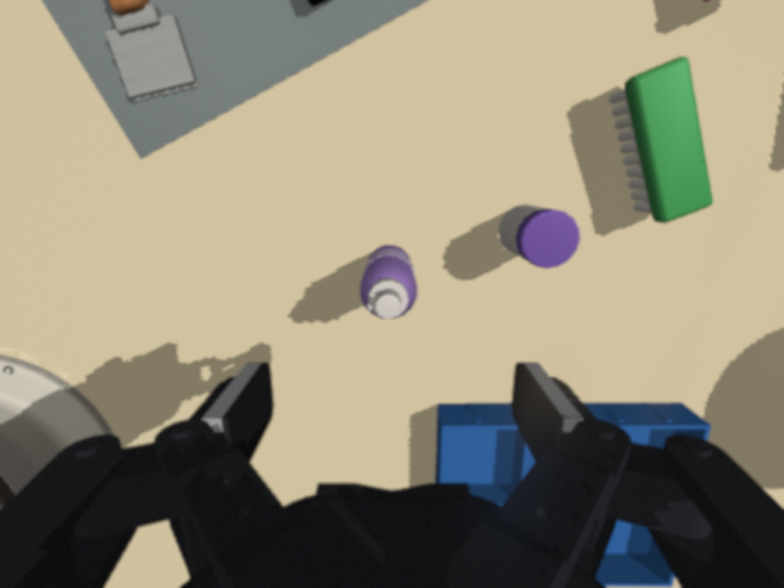

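Bottle button top at (388,302), tub lid centre (548,238), brush back corners near (628,80), (687,58), (712,203), (662,221).

```bash
python3 -c "
from h import *
d=pickle.load(open('pics/w1.pkl','rb'))
P=lambda u,v,z:at(d,(u/1.4,v/1.4),z).round(4)
print(P(388,302,.125),P(548,238,.07))
b=np.array([P(u,v,.044) for u,v in [(628,80),(687,58),(712,203),(662,221)]]);print(b.mean(0),np.degrees(np.arctan2(*(b[1]+b[0]-b[2]-b[3])[[1,0]])))
go(.455,.012,.084,-25)"
```

```text
[0.4559 0.0131 0.125 ] [ 0.576  -0.0087  0.07  ]
[0.69155  0.010025 0.044   ] 86.84205520356073
t2.3 pos [0.4594 0.0136 0.2453] w1.002 F [-0.1 -0.7  0.5] j6 2.05 jaw -25.7 toolx -115.7
 tool delta mm [  3.1 161.3  -3.5] tilt deg [-0.07 -0.    0.1 ] turn about y: -0.7 or 179.3
```

>>> drive_tool:
  deltas:
    - [[2.5, 35, -3, 0, 0, 0, 100], [0, 40, 0, 0, 0, 0, 100], [0, 40, 0, 0, 0, 0, 100], [0, 35, 0, 0, 0, 0, 100], [0, 11, 0, 0, 0, 0, 100], [0, 0, 0, 0, 0, 0, 100]]

```text
t: 2.9
eef_pos: [0.4542, 0.0086, 0.0808]
orientation: [-0.949, 1.541, -1.549]
ft_force: [-0.8, -0.7, 0.4]
width: 0.999
```

```bash
python3 -c "
from h import *
go(.4555,.0125,.084,-25)"
```

```text
t2.9 pos [0.4542 0.0086 0.0808] w0.999 F [-0.8 -0.7  0.4] j6 2.06 jaw -26.8 toolx -116.8
 tool delta mm [-4.1 -3.2 -0.6] tilt deg [-0.23 -0.    0.08] turn about y: -1.8 or 178.2
```

>>> drive_tool:
  deltas:
    - [[-4, -3, -0.5, -0.2, 0, 0, 100], [0, 0, 0, 0, 0, 0, 100], [0, 0, 0, 0, 0, 0, 0], [0, 0, 0, 0, 0, 0, 0], [0, 0, 0, 0, 0, 0, 0], [0, 0, 0, 0, 0, 0, 0], [0, 0, 0, 0, 0, 0, 0], [0, 0, 0, 0, 0, 0, 0]]

```text
t: 3.7
eef_pos: [0.4588, 0.0122, 0.0913]
orientation: [-0.941, 1.541, -1.55]
ft_force: [-0.2, 0.5, 0.7]
width: 0.467
```

```bash
python3 -c "
from h import *
go(.4555,.0125,.084,-25)
go(.413,-.287,.2,-25)"
```

```text
t3.7 pos [0.4588 0.0122 0.0913] w0.467 F [-0.2  0.5  0.7] j6 2.07 jaw -27.0 toolx -117.0
 tool delta mm [ 1.3  7.3 -3.2] tilt deg [-0.47 -0.   -0.16] turn about y: -2.0 or 178.0
t3.7 pos [0.4588 0.0122 0.0913] w0.467 F [-0.2  0.5  0.7] j6 2.07 jaw -27.0 toolx -117.0
 tool delta mm [ 287.1 -108.7   95.9] tilt deg [-0.47 -0.   -0.16] turn about y: -2.0 or 178.0
```

>>> drive_tool:
  deltas:
    - [[0, 0, 0, 0, 0, 0, 100], [0, 0, 0, 0, 0, 0, 100], [0, 0, 0, 0, 0, 0, 100], [0, 7, -3, -0.4, 0, 0, 100], [0, 0, 0, 0, 0, 0, 100], [0, 0, 0, 0, 0, 0, 100]]

```text
t: 4.3
eef_pos: [0.4559, 0.0137, 0.0834]
orientation: [-0.946, 1.548, -1.546]
ft_force: [0.5, 0.4, -0.8]
width: 1.001
```

```bash
python3 -c "
from h import *
go(.4555,.0125,.084,-25)
wrist('w2')"
```

```text
t4.3 pos [0.4559 0.0137 0.0834] w1.001 F [ 0.5  0.4 -0.8] j6 2.07 jaw -27.0 toolx -117.0
 tool delta mm [ 1.3 -0.6  0.1] tilt deg [-0.02  0.   -0.15] turn about y: -2.0 or 178.0
```

View pics/w2.png

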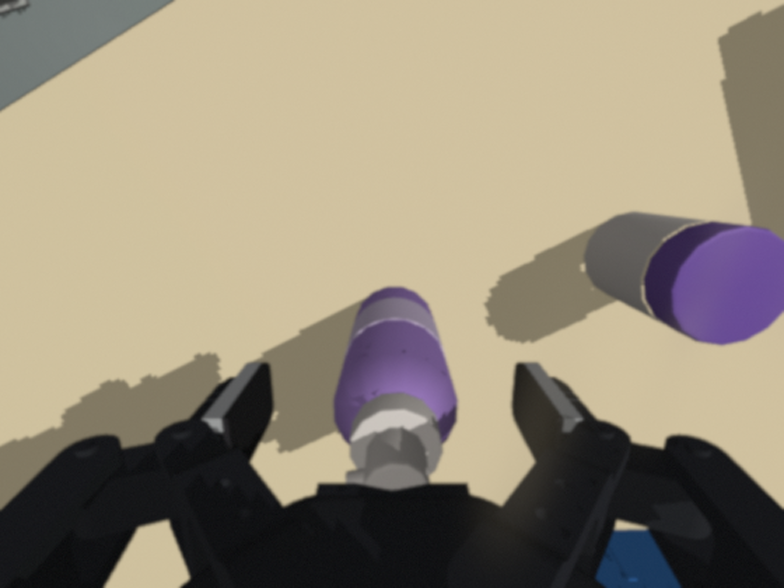

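The bottle stands centred between the open pads (axis about column 396; pads at 240 and 545).

>>> drive_tool:
  deltas:
    - [[0, 0, 0, 0, 0, 0, 0], [0, 0, 0, 0, 0, 0, 0]]

```text
t: 4.55
eef_pos: [0.4558, 0.0137, 0.0833]
orientation: [-0.946, 1.548, -1.546]
ft_force: [-0.1, -0.9, 0.2]
width: 0.693
```

>>> drive_tool:
  deltas:
    - [[0, 0, 0, 0, 0, 0, 0], [0, 0, 0, 0, 0, 0, 0]]

```text
t: 4.75
eef_pos: [0.4561, 0.0136, 0.0837]
orientation: [-0.945, 1.547, -1.546]
ft_force: [1.2, -0.7, 1.6]
width: 0.474
```

>>> drive_tool:
  deltas:
    - [[0, 0, 0, 0, 0, 0, 0], [0, 0, 0, 0, 0, 0, 0]]

```text
t: 4.95
eef_pos: [0.4562, 0.0136, 0.0838]
orientation: [-0.945, 1.547, -1.546]
ft_force: [-0.4, -0.1, -0.3]
width: 0.477
```

>>> drive_tool:
  deltas:
    - [[0, -20, 0, 0, 0, 0, 0], [0, -35, 0, 0, 0, 0, 0], [0, -35, 0, 0, 0, 0, 0], [0, -25, 0, 0, 0, 0, 0], [30, 0, 10, 0, 0, 0, 0], [40, 0, 13.5, 0, 0, 0, 0], [40, 0, 13.5, 0, 0, 0, 0], [40, 0, 13.5, 0, 0, 0, 0]]

```text
t: 5.75
eef_pos: [0.4316, -0.1439, 0.2005]
orientation: [-0.955, 1.544, -1.538]
ft_force: [1.4, 0.5, -1.5]
width: 0.469
```

>>> drive_tool:
  deltas:
    - [[40, 0, 13.5, 0, 0, 0, 0], [40, 0, 13.5, 0, 0, 0, 0], [30, 0, 10, 0, 0, 0, 0], [15, 0, 5, 0, 0, 0, 0], [0, 0, 0, 0, 0, 0, 0], [0, 0, 0, 0, 0, 0, 0]]

```text
t: 6.35
eef_pos: [0.4096, -0.2838, 0.1977]
orientation: [-0.952, 1.552, -1.54]
ft_force: [-0.3, -0.1, -2.2]
width: 0.47
```

```bash
python3 -c "
from h import *
go(.413,-.287,.19,-25)
wrist('w3')"
```

```text
t6.3 pos [ 0.4096 -0.2838  0.1977] w0.470 F [-0.3 -0.1 -2.2] j6 1.43 jaw -26.8 toolx -116.8
 tool delta mm [1.3 7.7 4.6] tilt deg [ 0.4   0.   -0.09] turn about y: -1.8 or 178.2
```

View pics/w3.png

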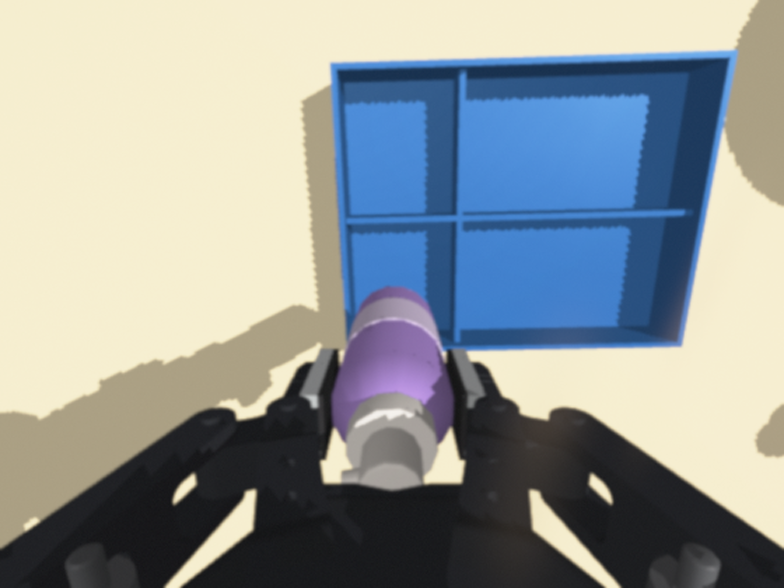

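```bash
cat > cad.py <<'E'
from h import *
def caddy(name,pts,s=1.4):
    # pts: {(sx,sy):(u,v)} outer rim corners
    d=pickle.load(open(f'pics/{name}.pkl','rb'))
    W=np.array([at(d,(u/s,v/s),.04)[:2] for u,v in pts.values()]);L=np.array([(a*.125,b*.098) for a,b in pts])
    H=(L-L.mean(0)).T@(W-W.mean(0)); a=np.arctan2(H[0,1]-H[1,0],H[0,0]+H[1,1])
    Rm=np.array([[np.cos(a),-np.sin(a)],[np.sin(a),np.cos(a)]]);o=W.mean(0)-Rm@L.mean(0)
    print("caddy",o.round(4),np.degrees(a).round(2),"resid mm",((W-(L@Rm.T+o))*1000).round(1).tolist())
    for n,x,y in [("S+",82,48),("S-",82,-48),("L+",-41,48),("L-",-41,-48)]: print(n,(o+Rm@[x/1000,y/1000]).round(4))
E
python3 -c "
from cad import *
caddy('w3',{(1,-1):(332,64),(-1,-1):(735,53),(-1,1):(682,347)})
d=pickle.load(open('pics/w3.pkl','rb'));print(at(d,(735/1.4,53/1.4),.04))"
```

```text
caddy [ 0.507  -0.2832] 154.53 resid mm [[1.4, -0.6], [-1.8, -0.2], [0.4, 0.8]]
S+ [ 0.4124 -0.2913]
S- [ 0.4536 -0.2046]
L+ [ 0.5234 -0.3441]
L- [ 0.5647 -0.2575]
[ 0.66019669 -0.24865183  0.04      ]
```

>>> drive_tool:
  deltas:
    - [[3, 0, 3, 0.3, 0, 0, 0], [0, 25, 0, 0, 0, 0, 0], [0, 30, 0, 0, 0, 0, 0], [0, 25, 0, 0, 0, 0, 0], [0, 15, 0, 0, 0, 0, 0], [0, 0, 0, 0, 0, 0, 0], [0, 0, 0, 0, 0, 0, 0]]

```text
t: 7.1
eef_pos: [0.4141, -0.2829, 0.1015]
orientation: [-0.953, 1.536, -1.54]
ft_force: [0.2, 1.2, -1.1]
width: 0.47
```

```bash
python3 -c "
from h import *
go(.4127,-.289,.088,-25)"
```

```text
t7.1 pos [ 0.4141 -0.2829  0.1015] w0.470 F [ 0.2  1.2 -1.1] j6 1.43 jaw -26.3 toolx -116.3
 tool delta mm [ 6.1 13.4  1.4] tilt deg [-0.2  -0.   -0.09] turn about y: -1.3 or 178.7
```

>>> drive_tool:
  deltas:
    - [[6, 0, 1, 0, 0, 0, 0], [0, 8, 0, 0, 0, 0, 0], [0, 3, 0, 0, 0, 0, 0], [0, 2, 0, 0, 0, 0, 0], [0, 0, 0, 0, 0, 0, 0]]

```text
t: 7.6
eef_pos: [0.4138, -0.2898, 0.0907]
orientation: [-0.951, 1.531, -1.543]
ft_force: [0.8, 0.3, -1.8]
width: 0.466
```

```bash
python3 -c "
from h import *
go(.4127,-.289,.088,-25)"
```

```text
t7.6 pos [ 0.4138 -0.2898  0.0907] w0.466 F [ 0.8  0.3 -1.8] j6 1.42 jaw -26.2 toolx -116.2
 tool delta mm [-0.2  2.7 -1.4] tilt deg [-0.47 -0.   -0.06] turn about y: -1.2 or 178.8
```

>>> drive_tool:
  deltas:
    - [[0, 2, 0, -0.4, 0, 0, 0], [0, 1, 0, 0, 0, 0, 0], [0, 1, 0, 0, 0, 0, 0], [0, 0, 0, 0, 0, 0, 0]]

```text
t: 8.0
eef_pos: [0.4142, -0.2902, 0.088]
orientation: [-0.955, 1.536, -1.539]
ft_force: [-0.5, 0.0, -2.4]
width: 0.471
```

```bash
python3 -c "
from h import *
go(.4127,-.289,.088,-25)"
```

```text
t8.0 pos [ 0.4142 -0.2902  0.088 ] w0.471 F [-0.5  0.  -2.4] j6 1.42 jaw -26.2 toolx -116.2
 tool delta mm [-0.4 -0.  -1.9] tilt deg [-0.13 -0.   -0.03] turn about y: -1.2 or 178.8
```

>>> drive_tool:
  deltas:
    - [[0, 1, 0, 0, 0, 0, 0], [0, 0, 0, 0, 0, 0, 0], [0, 0, 0, 0, 0, 0, 60], [0, 0, 0, 0, 0, 0, 90], [0, 0, 0, 0, 0, 0, 90], [0, 0, 0, 0, 0, 0, 90], [0, -20, 0, 0, 0, 0, 90], [0, -35, 0, 0, 0, 0, 90]]

```text
t: 8.8
eef_pos: [0.4126, -0.2891, 0.1392]
orientation: [-0.958, 1.542, -1.535]
ft_force: [0.6, -0.2, 0.6]
width: 0.899
```

>>> drive_tool:
  deltas:
    - [[0, -35, 0, 0, 0, 0, 100], [0, -20, 0, 0, 0, 0, 100], [0, 0, 0, 0, 0, 0, 100]]

```text
t: 9.1
eef_pos: [0.4136, -0.2898, 0.2002]
orientation: [-0.955, 1.537, -1.538]
ft_force: [-0.6, -0.4, -0.0]
width: 1.002
```

```bash
python3 -c "
from h import *
go(.5765,-.0085,.16,-25)"
```

```text
t9.1 pos [ 0.4136 -0.2898  0.2002] w1.002 F [-0.6 -0.4 -0. ] j6 1.42 jaw -26.2 toolx -116.2
 tool delta mm [-324.3   40.4   21.7] tilt deg [-0.06 -0.   -0.04] turn about y: -1.2 or 178.8
```

>>> drive_tool:
  deltas:
    - [[-46, 0, 3, 0, 0, 0, 100], [-46, 0, 3, 0, 0, 0, 100], [-46, 0, 3, 0, 0, 0, 100], [-46, 0, 3, 0, 0, 0, 100], [-46, 0, 3, 0, 0, 0, 100], [-46, 0, 3, 0, 0, 0, 100], [-40, 15, 3, 0, 0, 0, 100], [0, 0, 0, 0, 0, 0, 100]]

```text
t: 9.9
eef_pos: [0.5772, -0.007, 0.1772]
orientation: [-0.955, 1.544, -1.542]
ft_force: [-0.6, -0.0, -0.3]
width: 1.0
```

>>> drive_tool:
  deltas:
    - [[0, 20, 0, 0, 0, 0, 100], [0, 0, 0, 0, 0, 0, 100]]

```text
t: 10.1
eef_pos: [0.5768, -0.0056, 0.1543]
orientation: [-0.96, 1.544, -1.539]
ft_force: [-0.7, -0.1, -0.3]
width: 1.001
```

```bash
python3 -c "
from h import *
go(.5765,-.0085,.060,-25)"
```

```text
t10.1 pos [ 0.5768 -0.0056  0.1543] w1.001 F [-0.7 -0.1 -0.3] j6 2.02 jaw -26.4 toolx -116.4
 tool delta mm [ 2.5 94.3  1.5] tilt deg [ 0.28 -0.    0.16] turn about y: -1.4 or 178.6
```

>>> drive_tool:
  deltas:
    - [[2.5, 30, 1.5, 0, 0, 0, 100], [0, 35, 0, 0, 0, 0, 100], [0, 20, 0, 0, 0, 0, 100], [0, 7, 0, 0, 0, 0, 100], [0, 0, 0, 0, 0, 0, 100], [0, 0, 0, 0, 0, 0, 100]]

```text
t: 10.7
eef_pos: [0.5763, -0.0119, 0.0631]
orientation: [-0.955, 1.544, -1.543]
ft_force: [0.1, 0.6, 0.1]
width: 0.995
```

```bash
python3 -c "
from h import *
go(.5765,-.0085,.060,-25)"
```

```text
t10.7 pos [ 0.5763 -0.0119  0.0631] w0.995 F [0.1 0.6 0.1] j6 2.02 jaw -26.6 toolx -116.6
 tool delta mm [-3.1  3.1 -1.4] tilt deg [ 0.12 -0.    0.12] turn about y: -1.6 or 178.4
```

>>> drive_tool:
  deltas:
    - [[-3, 2.5, -1.4, 0, 0, 0, 100], [0, 0, 0, 0, 0, 0, 100], [0, 0, 0, 0, 0, 0, 100], [0, 0, 0, 0, 0, 0, 0], [0, 0, 0, 0, 0, 0, 0], [0, 0, 0, 0, 0, 0, 0], [0, 0, 0, 0, 0, 0, 0], [0, 0, 0, 0, 0, 0, 0]]

```text
t: 11.5
eef_pos: [0.5789, -0.0084, 0.0653]
orientation: [-0.949, 1.539, -1.545]
ft_force: [0.1, -0.7, -0.0]
width: 0.495
```

```bash
python3 -c "
from h import *
go(.5765,-.0085,.060,-25)
go(.454,-.2025,.16,-25)"
```

```text
t11.5 pos [ 0.5789 -0.0084  0.0653] w0.495 F [ 0.1 -0.7 -0. ] j6 2.02 jaw -26.6 toolx -116.6
 tool delta mm [ 1.2  5.3 -2.1] tilt deg [-0.24 -0.   -0.05] turn about y: -1.6 or 178.4
t11.5 pos [ 0.5789 -0.0084  0.0653] w0.495 F [ 0.1 -0.7 -0. ] j6 2.02 jaw -26.6 toolx -116.6
 tool delta mm [229.4 -95.  -24.1] tilt deg [-0.24 -0.   -0.05] turn about y: -1.6 or 178.4
```

>>> drive_tool:
  deltas:
    - [[0, -20, 0, 0, 0, 0, 0], [0, -35, 0, 0, 0, 0, 0], [0, -30, 0, 0, 0, 0, 0], [30, -10, -3, 0, 0, 0, 0], [40, 0, -4, 0, 0, 0, 0], [40, 0, -4, 0, 0, 0, 0], [40, 0, -4, 0, 0, 0, 0], [40, 0, -4, 0, 0, 0, 0]]

```text
t: 12.3
eef_pos: [0.4733, -0.1708, 0.1597]
orientation: [-0.96, 1.539, -1.537]
ft_force: [0.4, 0.0, -2.0]
width: 0.498
```

>>> drive_tool:
  deltas:
    - [[25, 0, -3, 0, 0, 0, 0], [12, 0, -2, 0, 0, 0, 0], [0, 0, 0, 0, 0, 0, 0], [0, 0, 0, 0, 0, 0, 0]]

```text
t: 12.7
eef_pos: [0.4489, -0.2056, 0.1589]
orientation: [-0.958, 1.545, -1.54]
ft_force: [0.4, -0.2, -0.6]
width: 0.495
```

```bash
python3 -c "
from h import *
go(.454,-.2025,.069,-25)
wrist('w4')"
```

```text
t12.7 pos [ 0.4489 -0.2056  0.1589] w0.495 F [ 0.4 -0.2 -0.6] j6 1.61 jaw -26.5 toolx -116.5
 tool delta mm [-5.2 89.8  3.6] tilt deg [ 0.24 -0.    0.12] turn about y: -1.5 or 178.5
```

View pics/w4.png

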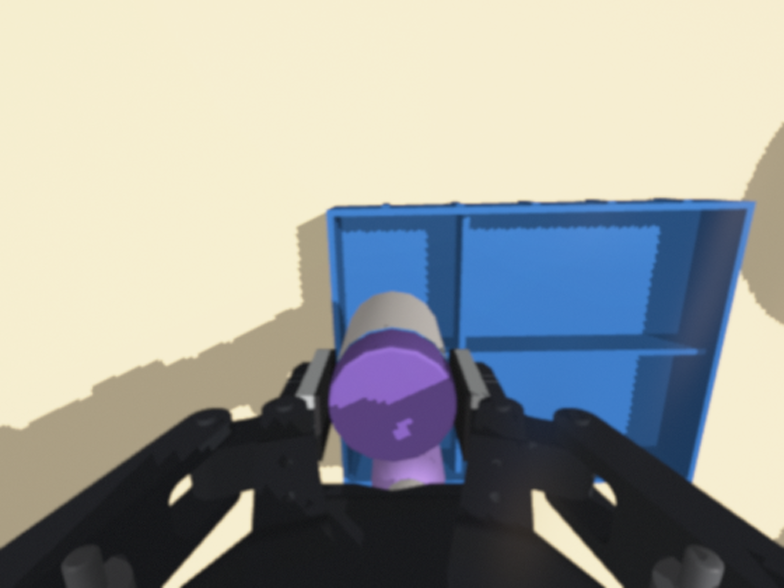

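Tub held upright over the near short bay, bottle standing behind it (~(408,470)); caddy rim corners (329,211), (752,203), (692,482).

>>> drive_tool:
  deltas:
    - [[-5, 0, 3.5, 0, 0, 0, 0], [0, 25, 0, 0, 0, 0, 0], [0, 30, 0, 0, 0, 0, 0], [0, 20, 0, 0, 0, 0, 0], [0, 0, 0, 0, 0, 0, 0], [0, 0, 0, 0, 0, 0, 0]]

```text
t: 13.35
eef_pos: [0.4597, -0.1969, 0.0822]
orientation: [-0.961, 1.537, -1.534]
ft_force: [0.9, 0.7, -1.4]
width: 0.494
```

```bash
python3 -c "
from cad import *
caddy('w4',{(1,-1):(329,211),(-1,-1):(752,203),(-1,1):(692,482)})
go(.454,-.2035,.069,-25)"
```

```text
caddy [ 0.507  -0.2826] 154.56 resid mm [[1.8, -1.1], [-2.0, 0.3], [0.1, 0.8]]
S+ [ 0.4123 -0.2907]
S- [ 0.4535 -0.204 ]
L+ [ 0.5234 -0.3435]
L- [ 0.5646 -0.2568]
t13.3 pos [ 0.4597 -0.1969  0.0822] w0.494 F [ 0.9  0.7 -1.4] j6 1.62 jaw -26.0 toolx -116.0
 tool delta mm [ 8.4 13.2 -2.1] tilt deg [0.14 0.   0.04] turn about y: -1.0 or 179.0
```

Caddy pose consistent: (0.507, -0.282), 154.6°.

>>> drive_tool:
  deltas:
    - [[8, 5, -2, 0, 0, 0, 0], [0, 3, 0, 0, 0, 0, 0], [0, 1, 0, 0, 0, 0, 0], [0, 0, 0, 0, 0, 0, 0]]

```text
t: 13.75
eef_pos: [0.4558, -0.2037, 0.0757]
orientation: [-0.959, 1.533, -1.536]
ft_force: [-0.3, 0.7, -1.6]
width: 0.495
```

```bash
python3 -c "
from h import *
go(.454,-.2035,.069,-25)"
```

```text
t13.8 pos [ 0.4558 -0.2037  0.0757] w0.495 F [-0.3  0.7 -1.6] j6 1.60 jaw -26.0 toolx -116.0
 tool delta mm [ 0.6  6.7 -1.8] tilt deg [-0.1  -0.    0.03] turn about y: -1.0 or 179.0
```

>>> drive_tool:
  deltas:
    - [[0, 4, -1, 0, 0, 0, 0], [0, 1, 0, 0, 0, 0, 0], [0, 1, 0, 0, 0, 0, 0], [0, 0, 0, 0, 0, 0, 0]]

```text
t: 14.15
eef_pos: [0.4552, -0.2036, 0.07]
orientation: [-0.958, 1.532, -1.537]
ft_force: [0.4, 0.2, -1.7]
width: 0.495
```

>>> drive_tool:
  deltas:
    - [[0, 1.5, 0, 0, 0, 0, 0], [0, 0, 0, 0, 0, 0, 0]]

```text
t: 14.35
eef_pos: [0.4556, -0.2038, 0.0694]
orientation: [-0.957, 1.531, -1.538]
ft_force: [0.6, -0.1, -2.1]
width: 0.493
```

>>> drive_tool:
  deltas:
    - [[0, 1.5, 0, 0, 0, 0, 0], [0, 0, 0, 0, 0, 0, 0]]

```text
t: 14.55
eef_pos: [0.456, -0.2039, 0.0695]
orientation: [-0.956, 1.529, -1.539]
ft_force: [-0.1, 0.0, -2.0]
width: 0.494
```

>>> drive_tool:
  deltas:
    - [[0, 2.5, 0, 0, 0, 0, 0], [0, 1, 0, 0, 0, 0, 0]]

```text
t: 14.75
eef_pos: [0.4564, -0.2041, 0.0692]
orientation: [-0.955, 1.527, -1.541]
ft_force: [-3.8, 1.8, 7.0]
width: 0.495
```

>>> drive_tool:
  deltas:
    - [[0, 1.5, 0, 0, 0, 0, 0], [0, 1, 0, 0, 0, 0, 0]]

```text
t: 14.95
eef_pos: [0.4564, -0.2041, 0.0692]
orientation: [-0.954, 1.526, -1.541]
ft_force: [-4.3, 1.4, 9.2]
width: 0.494
```

>>> drive_tool:
  deltas:
    - [[0, 0, 0, 0, 0, 0, 0], [0, 0, 0, 0, 0, 0, 60], [0, 0, 0, 0, 0, 0, 90], [0, 0, 0, 0, 0, 0, 90], [0, 0, 0, 0, 0, 0, 90], [0, -20, 0, 0, 0, 0, 90], [0, -40, 0, 0, 0, 0, 90], [0, -45, 0, 0, 0, 0, 90]]

```text
t: 15.75
eef_pos: [0.4527, -0.2023, 0.1697]
orientation: [-0.961, 1.536, -1.534]
ft_force: [0.9, -1.8, 0.0]
width: 0.901
```

>>> drive_tool:
  deltas:
    - [[-42, 0, -15.5, 0, 0, 0, 100], [-42, 0, -15.5, 0, 0, 0, 100], [-42, 0, -15.5, 0, 0, 0, 100], [-42, 0, -15.5, 0, 0, 0, 100], [-42, 0, -15.5, 0, 0, 0, 100], [-42, 0, -15.5, 0, 0, 0, 100], [-42, 0, -15.5, 0, 0, 0, 100], [-42, 0, -15.5, 0, 0, 0, 100]]

```text
t: 16.55
eef_pos: [0.4936, 0.1609, 0.1767]
orientation: [-0.944, 1.531, -1.549]
ft_force: [0.7, -0.6, -0.2]
width: 1.001
```

>>> drive_tool:
  deltas:
    - [[-42, 0, -15.5, 0, 0, 0, 100], [-42, 0, -15.5, 0, 0, 0, 100], [0, 0, 0, 0, -7.8, 0, 70], [0, 0, 0, 0, -7.8, 0, 70], [0, 0, 0, 0, -7.8, 0, 70], [0, 0, 0, 0, 0, 0, 70], [0, 0, 0, 0, 0, 0, 70]]

```text
t: 17.25
eef_pos: [0.5026, 0.2612, 0.1739]
orientation: [-1.186, 1.228, -1.245]
ft_force: [0.2, 0.2, 0.3]
width: 0.7
```

```bash
python3 -c "
from h import *
go(.505,.2855,.1,-2.6)
wrist('w5')"
```

```text
t17.2 pos [0.5026 0.2612 0.1739] w0.700 F [0.2 0.2 0.3] j6 2.09 jaw -2.2 toolx -92.2
 tool delta mm [-24.6  73.8   0.7] tilt deg [-0.61  0.    0.2 ] turn about y: 0.4 or -179.6
```

View pics/w5.png

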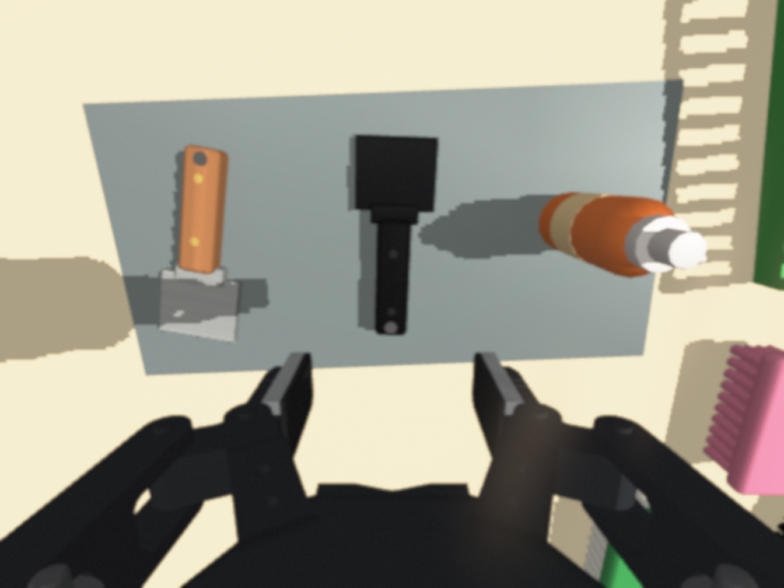

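Black scraper below: blade edge middle (397,137), handle start (395,223), handle end (391,333); orange bottle well to the right (540+).

```bash
python3 -c "
from h import *
d=pickle.load(open('pics/w5.pkl','rb'))
P=lambda u,v,z:at(d,(u/1.4,v/1.4),z)
e=P(391,333,.015);b=P(397,137,.008);h=P(395,223,.02);print(e,b,h,(e+b)/2,np.linalg.norm(e-b),np.degrees(np.arctan2(*(b-e)[[1,0]])),np.degrees(np.arctan2(*(h-P(391,325,.02))[[1,0]])))
print('orange',P(688,249,.125))
"
```

```text
[0.50126924 0.22135414 0.015     ] [0.51080956 0.35841718 0.008     ] [0.50720749 0.30301064 0.02      ] [0.5060394  0.28988566 0.0115    ] 0.13757287295573464 86.01833253240552 85.60152771295887
orange [0.63161947 0.29803344 0.125     ]
```

>>> drive_tool:
  deltas:
    - [[-23, 0, 1.5, -0.5, 1.3, 0.2, 70], [0, 30, 0, 0, 0, 0, 70], [0, 40, 0, 0, 0, 0, 70], [0, 30, 0, 0, 0, 0, 70], [0, 18, 0, 0, 0, 0, 70], [0, 8, 0, 0, 0, 0, 70], [0, 0, 0, 0, 0, 0, 70], [0, 0, 0, 0, 0, 0, 70]]

```text
t: 18.1
eef_pos: [0.5072, 0.2839, 0.0463]
orientation: [-1.16, 1.27, -1.274]
ft_force: [-0.6, 0.7, 1.4]
width: 0.702
```

```bash
python3 -c "
from h import *
go(.505,.284,.025,-3.5)"
```

```text
t18.1 pos [0.5072 0.2839 0.0463] w0.702 F [-0.6  0.7  1.4] j6 2.17 jaw -5.0 toolx -95.0
 tool delta mm [ 0.2 21.3 -2.3] tilt deg [-0.34  0.   -0.18] turn about y: -1.5 or 178.5
```

>>> drive_tool:
  deltas:
    - [[0, 12, -2, -0.3, -1.2, 0, 70], [0, 6, 0, 0, 0, 0, 70], [0, 3, 0, 0, 0, 0, 70], [0, 0, 0, 0, 0, 0, 70], [0, 0, 0, 0, 0, 0, 70]]

```text
t: 18.6
eef_pos: [0.5068, 0.2849, 0.0268]
orientation: [-1.17, 1.256, -1.255]
ft_force: [-0.8, 0.0, -0.0]
width: 0.701
```

```bash
python3 -c "
from h import *
go(.505,.284,.024,-3.5)"
```

```text
t18.6 pos [0.5068 0.2849 0.0268] w0.701 F [-0.8  0.  -0. ] j6 2.15 jaw -3.7 toolx -93.7
 tool delta mm [ 1.1  2.7 -1.8] tilt deg [-0.24 -0.   -0.32] turn about y: -0.2 or 179.8
```

>>> drive_tool:
  deltas:
    - [[0, 2.5, -1.5, -0.2, 0, -0.3, 70], [0, 0, 0, 0, 0, 0, 70], [0, 0, 0, 0, 0, 0, 0], [0, 0, 0, 0, 0, 0, 0], [0, 0, 0, 0, 0, 0, 0], [0, 0, 0, 0, 0, 0, 0], [0, 0, 0, 0, 0, 0, 0]]

```text
t: 19.3
eef_pos: [0.5057, 0.2854, 0.0253]
orientation: [-1.176, 1.256, -1.258]
ft_force: [0.3, 0.1, -0.9]
width: 0.26
```

```bash
python3 -c "
from h import *
go(.505,.284,.1,-3.5)"
```

```text
t19.3 pos [0.5057 0.2854 0.0253] w0.260 F [ 0.3  0.1 -0.9] j6 2.15 jaw -3.7 toolx -93.7
 tool delta mm [  1.4 -74.7  -0.5] tilt deg [-0.11  0.   -0.05] turn about y: -0.2 or 179.8
```

>>> drive_tool:
  deltas:
    - [[0, -20, 0, 0, 0, 0, 0], [0, -35, 0, 0, 0, 0, 0], [0, -40, 0, 0, 0, 0, 0], [0, -40, 0, 0, 0, 0, 0], [30, -10, 3, 0, 0, 0, 0], [45, 0, 4.5, 0, 0, 0, 0], [45, 0, 4.5, 0, 0, 0, 0], [45, 0, 4.5, 0, 0, 0, 0]]

```text
t: 20.1
eef_pos: [0.5103, 0.1188, 0.174]
orientation: [-1.183, 1.251, -1.252]
ft_force: [0.2, -0.4, -0.4]
width: 0.264
```

>>> drive_tool:
  deltas:
    - [[45, 0, 4.5, 0, 0, 0, 0], [45, 0, 4.5, 0, 0, 0, 0], [0, 0, 0, 0, -8.5, 0, 0], [0, 0, 0, 0, -8.5, 0, 0], [0, 0, 0, 0, -8.5, 0, 0], [0, 0, 0, 0, -8.5, 0, 0], [0, 0, 0, 0, -8.5, 0, 0], [0, 0, 0, 0, -8.5, 0, 0]]

```text
t: 20.9
eef_pos: [0.513, 0.0175, 0.1738]
orientation: [-1.497, 0.569, -0.57]
ft_force: [0.1, 0.3, -0.2]
width: 0.264
```

>>> drive_tool:
  deltas:
    - [[0, 0, 0, 0, -8.5, 0, 0], [0, 0, 0, 0, -8, 0, 0], [0, 0, 0, 0, 0, 0, 0], [0, 0, 0, 0, 0, 0, 0]]

```text
t: 21.3
eef_pos: [0.5127, 0.0173, 0.1733]
orientation: [-1.546, 0.341, -0.34]
ft_force: [0.3, -0.1, 0.0]
width: 0.265
```

```bash
python3 -c "
from h import *
go(.527,-.3445,.17,64.6)"
```

```text
t21.3 pos [0.5127 0.0173 0.1733] w0.265 F [ 0.3 -0.1  0. ] j6 0.47 jaw 65.1 toolx -24.9
 tool delta mm [ 165.     4.  -322.3] tilt deg [ 0.13 -0.    0.  ] turn about y: 0.5 or -179.5
```

>>> drive_tool:
  deltas:
    - [[15, 0, -30, 0, 0, 0, 0], [22, 0, -43, 0, 0, 0, 0], [22, 0, -43, 0, 0, 0, 0], [22, 0, -43, 0, 0, 0, 0], [22, 0, -43, 0, 0, 0, 0], [22, 0, -43, 0, 0, 0, 0], [20, 0, -38, 0, 0, 0, 0], [12, 0, -22, 0, 0, 0, 0]]

```text
t: 22.1
eef_pos: [0.5235, -0.335, 0.1735]
orientation: [-1.542, 0.359, -0.361]
ft_force: [-0.5, 0.9, -1.0]
width: 0.264
```

>>> drive_tool:
  deltas:
    - [[0, 0, 0, 0, 0, 0, 0], [0, 0, 0, 0, 0, 0, 0]]

```text
t: 22.3
eef_pos: [0.5226, -0.3384, 0.1722]
orientation: [-1.54, 0.369, -0.368]
ft_force: [0.1, -0.4, -2.2]
width: 0.264
```

```bash
python3 -c "
from h import *
go(.527,-.3445,.17,64.6)
wrist('w6')"
```

```text
t22.3 pos [ 0.5226 -0.3384  0.1722] w0.264 F [ 0.1 -0.4 -2.2] j6 -0.10 jaw 63.1 toolx -26.9
 tool delta mm [ 6.6  2.2 -3.4] tilt deg [0.06 0.   0.01] turn about y: -1.5 or 178.5
```

View pics/w6.png

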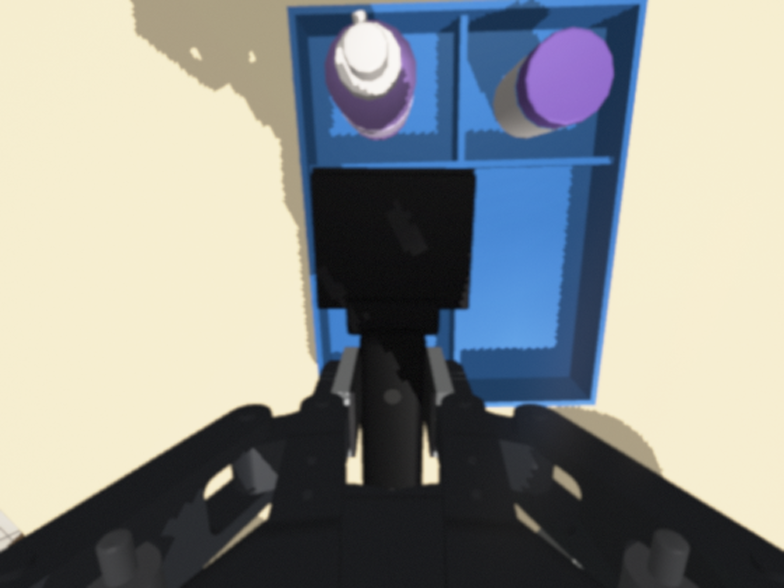

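Bottle ((372,60)) and tub ((570,75)) stand in the short bays; the scraper is held level over the L+ bay. Caddy corners (289,9), (643,4), (595,403).

```bash
python3 -c "
from cad import *
caddy('w6',{(1,1):(289,9),(1,-1):(643,4),(-1,-1):(595,403)})
d=pickle.load(open('pics/w6.pkl','rb'))
for p in [(310,170),(475,170)]: print(at(d,(p[0]/1.4,p[1]/1.4),.172-.0253+.008))
"
```

```text
caddy [ 0.5085 -0.2828] 154.51 resid mm [[0.9, 1.7], [1.9, -3.0], [-2.8, 1.3]]
S+ [ 0.4139 -0.2909]
S- [ 0.4552 -0.2042]
L+ [ 0.5249 -0.3438]
L- [ 0.5662 -0.2571]
[ 0.44437396 -0.32885743  0.1547    ]
[ 0.46927251 -0.27992078  0.1547    ]
```

>>> drive_tool:
  deltas:
    - [[7, 0, -3.5, 0, -1.5, 0, 0], [0, 0, 0, 0, 0, 0, 0], [0, 25, 0, 0, 0, 0, 0], [0, 30, 0, 0, 0, 0, 0], [0, 25, 0, 0, 0, 0, 0], [0, 0, 0, 0, 0, 0, 0], [0, 0, 0, 0, 0, 0, 0]]

```text
t: 23.05
eef_pos: [0.5306, -0.3396, 0.0933]
orientation: [-1.546, 0.338, -0.345]
ft_force: [0.3, 0.1, -0.7]
width: 0.261
```

```bash
python3 -c "
from h import *
go(.5275,-.345,.03,64.6)"
```

```text
t23.1 pos [ 0.5306 -0.3396  0.0933] w0.261 F [ 0.3  0.1 -0.7] j6 -0.13 jaw 65.0 toolx -25.0
 tool delta mm [-0.9 63.4 -6.1] tilt deg [ 0.07 -0.    0.27] turn about y: 0.4 or -179.6
```

>>> drive_tool:
  deltas:
    - [[0, 0, -6, 0, 0.4, 0, 0], [0, 20, 0, 0, 0, 0, 0], [0, 15, 0, 0, 0, 0, 0], [0, 0, 0, 0, 0, 0, 0], [0, 0, 0, 0, 0, 0, 0]]

```text
t: 23.55
eef_pos: [0.5307, -0.3472, 0.0645]
orientation: [-1.548, 0.338, -0.358]
ft_force: [0.3, 0.1, 0.0]
width: 0.263
```

```bash
python3 -c "
from h import *
go(.5275,-.345,.03,64.6)"
```

```text
t23.6 pos [ 0.5307 -0.3472  0.0645] w0.263 F [0.3 0.1 0. ] j6 -0.14 jaw 64.6 toolx -25.4
 tool delta mm [-4.3 34.4  0.7] tilt deg [0.15 0.   0.77] turn about y: 0.0 or -180.0
```

>>> drive_tool:
  deltas:
    - [[-4, 8, 0, 0, 0, 0.7, 0], [0, 12, 0, 0, 0, 0, 0], [0, 6, 0, 0, 0, 0, 0], [0, 0, 0, 0, 0, 0, 0], [0, 0, 0, 0, 0, 0, 0]]

```text
t: 24.05
eef_pos: [0.5273, -0.3459, 0.0378]
orientation: [-1.546, 0.347, -0.349]
ft_force: [-0.8, 0.1, -0.5]
width: 0.26
```

```bash
python3 -c "
from h import *
go(.5275,-.345,.03,64.6)"
```

```text
t24.1 pos [ 0.5273 -0.3459  0.0378] w0.260 F [-0.8  0.1 -0.5] j6 -0.14 jaw 64.6 toolx -25.4
 tool delta mm [-0.2  7.8  0.9] tilt deg [0.16 0.   0.1 ] turn about y: 0.0 or -180.0
```

>>> drive_tool:
  deltas:
    - [[0, 5, 0, 0, 0, 0, 0], [0, 2, 0, 0, 0, 0, 0], [0, 1, 0, 0, 0, 0, 0]]

```text
t: 24.35
eef_pos: [0.5276, -0.3461, 0.0297]
orientation: [-1.546, 0.346, -0.349]
ft_force: [-0.4, 0.2, 0.0]
width: 0.264
```

>>> drive_tool:
  deltas:
    - [[0, 2, 0, 0, 0, 0, 0], [0, 1.5, 0, 0, 0, 0, 0]]

```text
t: 24.55
eef_pos: [0.5277, -0.3462, 0.029]
orientation: [-1.547, 0.345, -0.35]
ft_force: [-6.3, 3.1, 11.8]
width: 0.263
```

>>> drive_tool:
  deltas:
    - [[0, 2, 0, 0, 0, 0, 0], [0, 1.5, 0, 0, 0, 0, 0]]

```text
t: 24.75
eef_pos: [0.5277, -0.3462, 0.029]
orientation: [-1.547, 0.344, -0.352]
ft_force: [-3.4, 1.9, 6.8]
width: 0.261
```

>>> drive_tool:
  deltas:
    - [[0, 0, 0, 0, 0, 0, 45], [0, 0, 0, 0, 0, 0, 45], [0, 0, 0, 0, 0, 0, 45], [0, -15, 0, 0, 0, 0, 45], [0, -35, 0, 0, 0, 0, 45], [0, -45, 0, 0, 0, 0, 45], [0, -40, 0, 0, 0, 0, 45], [0, -10, 0, 0, 0, 0, 60]]

```text
t: 25.55
eef_pos: [0.5258, -0.3445, 0.1806]
orientation: [-1.546, 0.346, -0.35]
ft_force: [-0.3, -1.1, 0.5]
width: 0.591
```

>>> drive_tool:
  deltas:
    - [[0, 0, 43, 0, 0, 0, 70], [0, 0, 43, 0, 0, 0, 70], [0, 0, 43, 0, 0, 0, 70], [0, 0, 43, 0, 0, 0, 70], [0, 0, 43, 0, 0, 0, 70], [0, 0, 43, 0, 0, 0, 70], [0, 0, 43, 0, 0, 0, 70], [0, 0, 43, 0, 0, 0, 70]]

```text
t: 26.35
eef_pos: [0.6783, -0.0291, 0.1882]
orientation: [-1.548, 0.346, -0.365]
ft_force: [1.1, -0.1, -0.1]
width: 0.697
```

>>> drive_tool:
  deltas:
    - [[0, 0, 0, 0, 8.4, 0, 70], [0, 0, 0, 0, 8.4, 0, 70], [0, 0, 0, 0, 8.4, 0, 70], [0, 0, 0, 0, 8.4, 0, 70], [0, 0, 0, 0, 8.4, 0, 70], [0, 0, 0, 0, 8.4, 0, 70], [0, 0, 0, 0, 8.4, 0, 70], [0, 0, 0, 0, 8.4, 0, 70]]

```text
t: 27.15
eef_pos: [0.6797, -0.0207, 0.1891]
orientation: [-1.17, 1.256, -1.276]
ft_force: [-0.4, 0.1, -0.5]
width: 0.697
```

```bash
python3 -c "
from h import *
go(.692,.0095,.16,-3)
print(monitor.state()['joints'].round(2))"
```

```text
t27.1 pos [ 0.6797 -0.0207  0.1891] w0.697 F [-0.4  0.1 -0.5] j6 1.62 jaw -4.5 toolx -94.5
 tool delta mm [-31.3  28.9   9.6] tilt deg [-0.52  0.    0.4 ] turn about y: -1.5 or 178.5
[-0.03  0.39  0.42  1.59 -0.01  1.62]
```

>>> drive_tool:
  deltas:
    - [[-28, 10, 9, -0.5, -1, 0.4, 70], [0, 20, 0, 0, 0, 0, 70], [0, 0, 0, 0, 0, 0, 70]]

```text
t: 27.45
eef_pos: [0.6914, 0.0069, 0.16]
orientation: [-1.176, 1.257, -1.259]
ft_force: [-0.3, -0.7, -1.5]
width: 0.7
```

```bash
python3 -c "
from h import *
go(.692,.0095,.04,-3)
wrist('w7')"
```

```text
t27.4 pos [0.6914 0.0069 0.16  ] w0.700 F [-0.3 -0.7 -1.5] j6 1.65 jaw -3.8 toolx -93.8
 tool delta mm [ -2.7 120.    0.3] tilt deg [-0.08 -0.   -0.01] turn about y: -0.8 or 179.2
```

View pics/w7.png

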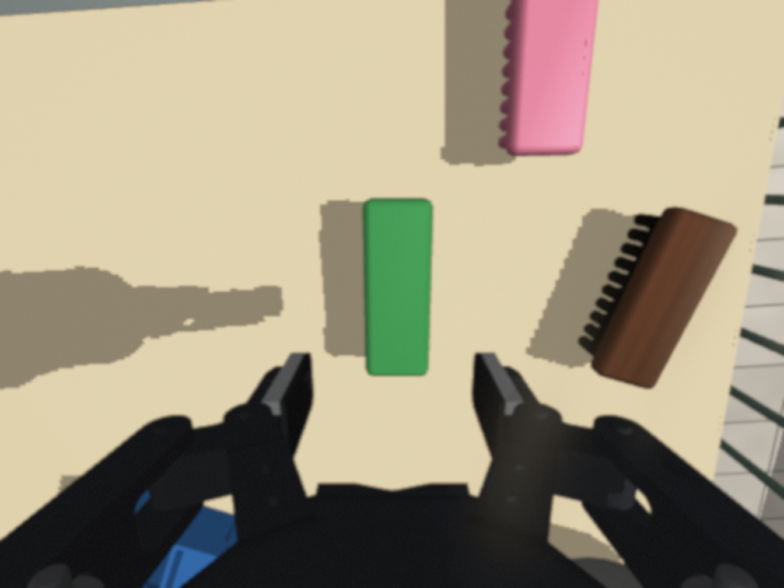

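Green brush back: corners (364,199), (433,200), (429,375), (367,375), centred between the fingers; brown brush is clear to the right (≥580).

```bash
python3 -c "
from h import *
d=pickle.load(open('pics/w7.pkl','rb'))
b=np.array([at(d,(u/1.4,v/1.4),.044) for u,v in [(364,199),(433,200),(429,375),(367,375)]]);print(b.mean(0),np.degrees(np.arctan2(*(b[1]+b[0]-b[2]-b[3])[[1,0]])),np.linalg.norm(b[0]-b[3]),np.linalg.norm(b[0]-b[1]))
print(at(d,(582/1.4,345/1.4),.01),at(d,(597/1.4,365/1.4),.044))
m=b.mean(0);go(m[0],m[1],.04,-3.3)"
```

```text
[0.69495038 0.0106119  0.044     ] 86.22845118001518 0.11187034056449546 0.039780010478792135
[ 0.82599855 -0.04745599  0.01      ] [ 0.82031466 -0.04659605  0.044     ]
t27.5 pos [0.6918 0.007  0.1618] w0.698 F [-0.3  0.8 -0.7] j6 1.65 jaw -3.8 toolx -93.8
 tool delta mm [ -3.7 121.8   2.5] tilt deg [-0.19  0.   -0.04] turn about y: -0.5 or 179.5
```

>>> drive_tool:
  deltas:
    - [[-3, 25, 1.5, 0, 0, 0, 70], [0, 35, 0, 0, 0, 0, 70], [0, 30, 0, 0, 0, 0, 70], [0, 15, 0, 0, 0, 0, 70], [0, 0, 0, 0, 0, 0, 70], [0, 0, 0, 0, 0, 0, 70]]

```text
t: 28.1
eef_pos: [0.6967, 0.0087, 0.0636]
orientation: [-1.166, 1.249, -1.264]
ft_force: [0.3, -0.1, 0.3]
width: 0.701
```

```bash
python3 -c "
from h import *
go(.6935,.0105,.04,-3.5)"
```

```text
t28.1 pos [0.6967 0.0087 0.0636] w0.701 F [ 0.3 -0.1  0.3] j6 1.65 jaw -3.8 toolx -93.8
 tool delta mm [-1.5 23.6 -3.7] tilt deg [-0.77  0.   -0.07] turn about y: -0.3 or 179.7
```

>>> drive_tool:
  deltas:
    - [[-1.5, 12, -3.5, -0.6, 0, 0, 70], [0, 7, 0, 0, 0, 0, 70], [0, 3, 0, 0, 0, 0, 70], [0, 0, 0, 0, 0, 0, 70], [0, 0, 0, 0, 0, 0, 70]]

```text
t: 28.6
eef_pos: [0.6954, 0.0105, 0.0447]
orientation: [-1.17, 1.253, -1.261]
ft_force: [0.4, -0.4, 0.3]
width: 0.7
```

```bash
python3 -c "
from h import *
go(.6935,.0105,.04,-3.5)"
```

```text
t28.6 pos [0.6954 0.0105 0.0447] w0.700 F [ 0.4 -0.4  0.3] j6 1.65 jaw -3.9 toolx -93.9
 tool delta mm [ 0.1  4.6 -1.9] tilt deg [-0.45 -0.   -0.1 ] turn about y: -0.4 or 179.6
```

>>> drive_tool:
  deltas:
    - [[0, 6, -1, -0.4, 0, 0, 70], [0, 0, 0, 0, 0, 0, 70], [0, 0, 0, 0, 0, 0, 70], [0, 0, 0, 0, 0, 0, 0], [0, 0, 0, 0, 0, 0, 0], [0, 0, 0, 0, 0, 0, 0], [0, 0, 0, 0, 0, 0, 0], [0, 0, 0, 0, 0, 0, 0]]

```text
t: 29.4
eef_pos: [0.6947, 0.0106, 0.039]
orientation: [-1.174, 1.258, -1.258]
ft_force: [-0.1, -0.3, -0.1]
width: 0.475
```

```bash
python3 -c "
from h import *
go(.6935,.0105,.04,-3.5)"
```

```text
t29.4 pos [0.6947 0.0106 0.039 ] w0.475 F [-0.1 -0.3 -0.1] j6 1.65 jaw -3.9 toolx -93.9
 tool delta mm [ 0.2 -1.  -1.2] tilt deg [-0.08  0.   -0.1 ] turn about y: -0.4 or 179.6
```

>>> drive_tool:
  deltas:
    - [[0, -20, 0, 0, 0, 0, 0], [0, -40, 0, 0, 0, 0, 0], [0, -40, 0, 0, 0, 0, 0], [0, -40, 0, 0, 0, 0, 0], [25, 0, -15, 0, 0, 0, 0], [40, 0, -20, 0, 0, 0, 0], [40, 0, -20, 0, 0, 0, 0], [30, 0, -15, 0, 0, 0, 0]]

```text
t: 30.2
eef_pos: [0.6148, -0.1194, 0.1822]
orientation: [-1.179, 1.254, -1.252]
ft_force: [1.2, 0.3, -0.9]
width: 0.479
```

>>> drive_tool:
  deltas:
    - [[0, 0, 0, 0, -8.5, 0, 0], [0, 0, 0, 0, -8.5, 0, 0], [0, 0, 0, 0, -8.5, 0, 0], [0, 0, 0, 0, -8.5, 0, 0], [0, 0, 0, 0, -8.5, 0, 0], [0, 0, 0, 0, -8.5, 0, 0], [0, 0, 0, 0, -8.5, 0, 0], [0, 0, 0, 0, -8.5, 0, 0]]

```text
t: 31.0
eef_pos: [0.6114, -0.125, 0.183]
orientation: [-1.544, 0.338, -0.337]
ft_force: [0.1, 0.4, -0.7]
width: 0.477
```

>>> drive_tool:
  deltas:
    - [[0, 0, 0, 0, 0, 0, 0]]

```text
t: 31.1
eef_pos: [0.6113, -0.125, 0.1829]
orientation: [-1.544, 0.336, -0.336]
ft_force: [-0.5, 0.1, -0.3]
width: 0.478
```

```bash
python3 -c "
from h import *
go(.5655,-.257,.17,64.6)"
```

```text
t31.1 pos [ 0.6113 -0.125   0.1829] w0.478 F [-0.5  0.1 -0.3] j6 0.23 jaw 65.5 toolx -24.5
 tool delta mm [  13.1   12.8 -139.1] tilt deg [-0.03  0.   -0.03] turn about y: 0.9 or -179.1
```

>>> drive_tool:
  deltas:
    - [[3, 0, -30, 0, 0.8, 0, 0], [4, 0, -40, 0, 0, 0, 0], [4, 0, -40, 0, 0, 0, 0], [2, 0, -22, 0, 0, 0, 0], [0, 0, 0, 0, 0, 0, 0], [0, 0, 0, 0, 0, 0, 0]]

```text
t: 31.7
eef_pos: [0.5649, -0.2529, 0.1821]
orientation: [-1.539, 0.367, -0.366]
ft_force: [-0.4, 0.2, -1.1]
width: 0.478
```

```bash
python3 -c "
from h import *
go(.5655,-.257,.17,64.6)
wrist('w8')"
```

```text
t31.7 pos [ 0.5649 -0.2529  0.1821] w0.478 F [-0.4  0.2 -1.1] j6 0.05 jaw 63.2 toolx -26.8
 tool delta mm [ 2.4 12.  -3.4] tilt deg [-0.05 -0.   -0.06] turn about y: -1.4 or 178.6
```

View pics/w8.png

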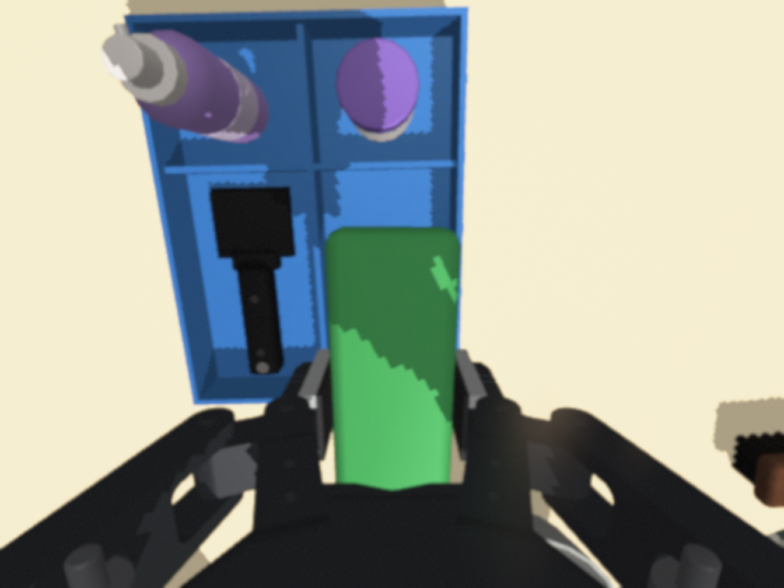

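Scraper lies flat in the L+ bay; brush over L-. Caddy corners (127,15), (467,9), (193,403).

>>> drive_tool:
  deltas:
    - [[2.5, 0, -3, 0, -1.2, 0, 0], [0, 20, 0, 0, 0, 0, 0], [0, 30, 0, 0, 0, 0, 0], [0, 25, 0, 0, 0, 0, 0], [0, 0, 0, 0, 0, 0, 0], [0, 0, 0, 0, 0, 0, 0]]

```text
t: 32.35
eef_pos: [0.5693, -0.2522, 0.1067]
orientation: [-1.543, 0.342, -0.345]
ft_force: [0.0, 0.3, -0.6]
width: 0.48
```

```bash
python3 -c "
from cad import *
caddy('w8',{(1,1):(127,15),(1,-1):(467,9),(-1,1):(193,403)})
go(.5655,-.257,.043,64.6)"
```

```text
caddy [ 0.5079 -0.2815] 154.17 resid mm [[1.1, 0.9], [-0.2, -1.9], [-0.9, 1.1]]
S+ [ 0.4132 -0.289 ]
S- [ 0.455  -0.2026]
L+ [ 0.5239 -0.3426]
L- [ 0.5657 -0.2562]
t32.4 pos [ 0.5693 -0.2522  0.1067] w0.480 F [ 0.   0.3 -0.6] j6 0.02 jaw 64.9 toolx -25.1
 tool delta mm [-1.5 63.7 -6. ] tilt deg [-0.07  0.    0.11] turn about y: 0.3 or -179.7
```

>>> drive_tool:
  deltas:
    - [[0, 0, -6, 0, 0.3, 0, 0], [0, 20, 0, 0, 0, 0, 0], [0, 18, 0, 0, 0, 0, 0], [0, 0, 0, 0, 0, 0, 0], [0, 0, 0, 0, 0, 0, 0]]

```text
t: 32.85
eef_pos: [0.5701, -0.2596, 0.0761]
orientation: [-1.544, 0.338, -0.357]
ft_force: [0.8, 0.6, -0.1]
width: 0.482
```

```bash
python3 -c "
from h import *
go(.5655,-.257,.043,64.6)"
```

```text
t32.9 pos [ 0.5701 -0.2596  0.0761] w0.482 F [ 0.8  0.6 -0.1] j6 0.02 jaw 64.6 toolx -25.4
 tool delta mm [-5.6 33.   0.3] tilt deg [-0.07 -0.    0.69] turn about y: 0.0 or -180.0
```

>>> drive_tool:
  deltas:
    - [[-5, 8, 0, 0, 0, 0.7, 0], [0, 10, 0, 0, 0, 0, 0], [0, 6, 0, 0, 0, 0, 0], [0, 0, 0, 0, 0, 0, 0], [0, 0, 0, 0, 0, 0, 0]]

```text
t: 33.35
eef_pos: [0.5664, -0.258, 0.0534]
orientation: [-1.542, 0.345, -0.35]
ft_force: [-0.3, -0.4, -0.7]
width: 0.476
```

```bash
python3 -c "
from h import *
go(.5655,-.257,.043,64.6)"
```

```text
t33.4 pos [ 0.5664 -0.258   0.0534] w0.476 F [-0.3 -0.4 -0.7] j6 0.01 jaw 64.6 toolx -25.4
 tool delta mm [-1.3 10.4  0.5] tilt deg [-0.07  0.    0.15] turn about y: 0.0 or -180.0
```

>>> drive_tool:
  deltas:
    - [[0, 6, 0, 0, 0, 0, 0], [0, 3, 0, 0, 0, 0, 0], [0, 1.5, 0, 0, 0, 0, 0]]

```text
t: 33.65
eef_pos: [0.5669, -0.2582, 0.0429]
orientation: [-1.542, 0.344, -0.351]
ft_force: [-6.4, 3.1, 17.2]
width: 0.476
```

>>> drive_tool:
  deltas:
    - [[0, 2, 0, 0, 0, 0, 0], [0, 1.5, 0, 0, 0, 0, 0]]

```text
t: 33.85
eef_pos: [0.5669, -0.2582, 0.0429]
orientation: [-1.543, 0.343, -0.352]
ft_force: [-3.5, 1.7, 8.3]
width: 0.479
```

>>> drive_tool:
  deltas:
    - [[0, 1.5, 0, 0, 0, 0, 0], [0, 1.5, 0, 0, 0, 0, 0]]

```text
t: 34.05
eef_pos: [0.5669, -0.2582, 0.0429]
orientation: [-1.543, 0.341, -0.353]
ft_force: [-5.1, 2.4, 10.8]
width: 0.477
```

Floor contact at the expected height. Release, retreat up, and step aside to leave the views clear.

>>> drive_tool:
  deltas:
    - [[0, 0, 0, 0, 0, 0, 62], [0, 0, 0, 0, 0, 0, 62], [0, 0, 0, 0, 0, 0, 62], [0, -15, 0, 0, 0, 0, 62], [0, -35, 0, 0, 0, 0, 62], [0, -45, 0, 0, 0, 0, 62], [0, -45, 0, 0, 0, 0, 62], [0, -30, 0, 0, 0, 0, 62]]

```text
t: 34.85
eef_pos: [0.5633, -0.2567, 0.2172]
orientation: [-1.542, 0.347, -0.347]
ft_force: [1.0, -0.1, 0.7]
width: 0.619
```

>>> drive_tool:
  deltas:
    - [[0, 0, 45, 0, 0, 0, 62], [0, 0, 45, 0, 0, 0, 62], [0, 0, 45, 0, 0, 0, 62], [0, 0, 45, 0, 0, 0, 62], [0, 0, 45, 0, 0, 0, 62], [0, 0, 0, 0, 0, 0, 62], [0, 0, 0, 0, 0, 0, 62]]

```text
t: 35.55
eef_pos: [0.6649, -0.0476, 0.2332]
orientation: [-1.542, 0.336, -0.364]
ft_force: [-0.1, -0.2, -0.1]
width: 0.627
```

```bash
python3 -c "
from h import *
cap('t9','top',(170,80,470,305),1.6*1.6)
cap('s9','side',(130,60,430,285),2.56)
go(.5655,-.257,.2)
"
```

```text
t35.6 pos [ 0.6645 -0.0487  0.233 ] w0.621 F [-0.5  0.4 -0.8] j6 0.38 jaw 64.3 toolx -25.7
 tool delta mm [   0.4   32.1 -230.7] tilt deg [-0.23  0.    0.98]
```

View pics/t9.png

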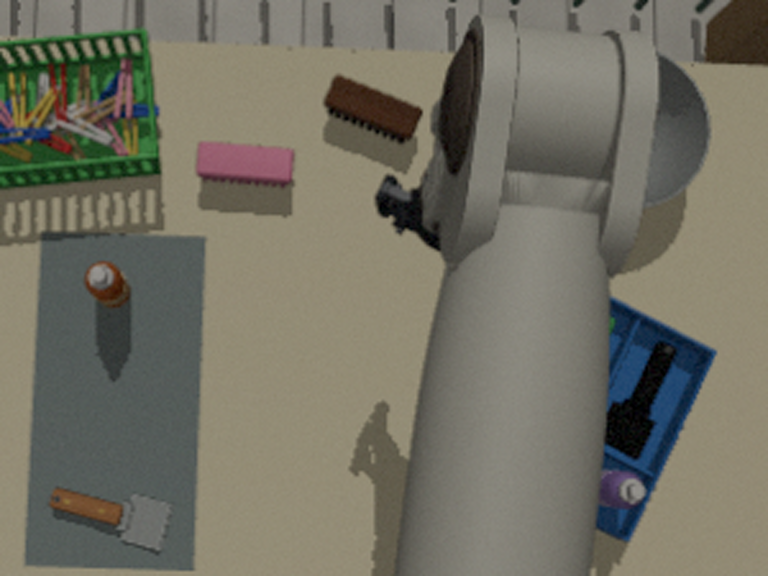

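View pics/s9.png

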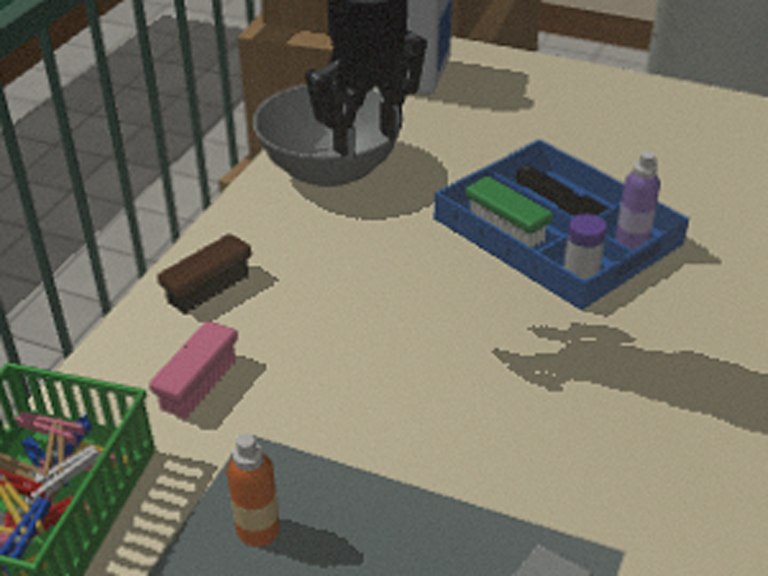

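The side view shows all four things in their own bays: bottle (640,200) and tub (585,245) upright, brush (508,210) bristles down, scraper (558,190) flat. The top view shows the look-alikes where they were, and the gripper is clear.

```bash
python3 -c "
from bench import robot
print(robot.job_done())"
```

```text
the job is handed in; nothing more can be done
None
```

The kit is packed in the caddy and the job was handed in at about 36 s, well under the 109 s limit.

| Item | Bay | How it lies |
|---|---|---|
| Lavender bottle | short bay, +y | upright |
| Purple-lidded tub | short bay, −y | upright |
| Black scraper | long bay, +y | flat, lengthwise |
| Green brush | long bay, −y | bristles down, lengthwise |

**Floor contact:** I felt the tub, scraper and brush touch the floor before letting go (about 7–17 N upward). The bottle gave no clear contact force. I lowered it to its computed floor height plus a 1 mm step before releasing.

**Last checks:**
- The final side picture shows all four items seated in separate bays.
- In the final top picture the arm hides the tub and almost all of the brush. The bottle and scraper show, with the orange bottle, wooden scraper and pink brush still in place.
- The gripper was about 0.23 m up and touching nothing.

**Repeated step:** the first grip on the bottle drifted about 7 mm too high, so I opened and re-gripped at the correct height before lifting.

**Measurements:** the repeated caddy measurements agreed to within about 5 mm.

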